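Show the control row of a well plate to the bench camera with the reading mirror

ROBOT

A 6-joint arm with a two-finger parallel gripper is mounted at the origin on the work surface; the furniture and walls round the work are solid. World frame = base frame: x ahead of the robot, y to its left, z up, the work surface at z = 0. Lengths are in mm, angles in rad, forces in N, time in s.
With the tool pointing down it reaches from about 350 to 875 mm from the base axis. Payload 4.2 kg.
Tool frame: the origin (TCP) lies midway between the tips of the shut fingers; the grasp point (between the pads) lies 19 mm behind it; z points along the fingers, y is the direction in which the jaws open and shut (so a half turn about z gives the same grasp; the last joint's range is limited). The gripper opens to 85 mm and grips with 20 to 120 N. Pads are 22 mm wide; open, the fingers measure 114 mm over their backs; the gripper's body (76 mm by 85 mm) begins 54 mm behind the grasp point. The pads swing forward as they close: fully open they stand 13 mm farther back than shut.
Start: joints at [-1.048, 0.385, 0.008, 0, -1.194, -0.259], TCP at [162.986, -603.353, 231.312] pointing down, gripper open.
Joint ranges: [-3.14, 3.14], [-1.21, 2.06], [-1.07, 1.41], [-3.16, 2.05], [-2.99, -0.16], [-3.1, 3.1]. Speed limits (rad/s): [2.79, 2.79, 3.14, 3.14, 3.14, 3.14].

INTERFACE

Orientations are given as a unit quaternion [x, y, z, w].
In Python, from bench import arm gives the robot as it stands. The module is installed in compiled form; this text tells all that it offers.
- The arm moves only by the tool drive_tool, never from a script. Its argument "moves" is a list that holds one entry, the list of rows, each a list of 7 numbers: the opening, from 0 (shut) to 1 (fully open), then the shift along the tool's x, y, z in m, then the turn, a rotation vector about the tool's x, y, z in rad. In form: [[[hand, dx, dy, dz, wx, wy, wz], ...]]. A call has 1 to 20 rows; each row shifts and turns the pose as measured when the row begins, along the tool's axes as they then stand; what a row does not reach is not made up. A row lasts 1/10 s, in which the tool goes at most 50 mm and 8.59 degrees, less where a joint would pass 70% of its speed; a pose out of reach is approached as far as the arm can. A call with a gripper value outside its range is refused whole. The fingers move at their own pace and stop on an object; the grip force is fixed at half the most. Time passes only in rows, so rows that do not move let the fingers close. It gives the time, the measured TCP pose, the force and the opening at its end, in the units of the state.
- arm.read_state(): the state, without advancing time (a new reading comes with each control period).
- arm.get_image(name): name is "side" or "top" or "wrist"; returns (picture, depth): 480x640x3 uint8, red, green, blue; 480x640 float32, mm along the optical axis (not along the pixel's ray), 0 where there is no reading.
- arm.camera_params(name): a dict with "fov_y" (degrees; the focal length in pixels is half the picture's height over the tangent of half this angle, whatever the lens; pixels are square), "cx", "cy" (the principal point, pixels), "world_from_camera" (4x4, takes a point from camera to world coordinates); the wrist camera has in their place "T_tool_cam" (4x4, takes a point from camera to tool coordinates, whose origin is the TCP and whose axes are the flange's). Camera axes: x right, y down, z forward; pixel columns grow to the right and rows downward; lengths in mm; the calibration is good to about 2 mm. The wrist camera is an equidistant fisheye: a pixel r from the principal point sees the ray r / f radians off the axis. A picture is of the moment at which its call begins: read the wrist's pose just before it. camera_params takes no time and is no camera call.
- arm.job_done(): hands the job in, once; it reports no verdict.
The state is a dict: "clock": time; "joints": joint angles; "joint_vel": joint speeds; "joint_efforts": joint torques, N m; "position": TCP position; "ee_rot": TCP orientation; "contact_force": force on the tool from outside, world axes, zero at the start; "wrist_torque": the same for the moment, N m; "gripper_width": finger opening in mm.
Only numpy, scipy, OpenCV 4.12 (cv2) and the standard library are available. Lean on these libraries where they do the work, as an engineer would, in place of code of your own. Each camera call takes 0.05 s, during which the arm holds its last target.

TASK

On the plate reading stand, gently push the clear well plate along its rails until you feel it seat firmly against the plate stop. Then pull the mirror's side lever over until the bench camera, looking into the tilted mirror, sees the plate's row of dark control spots in the middle of the mirror. The mirror springs back when let go, so finish while still holding the lever steady at that angle, with the plate left home on its stop and nothing else on the bench disturbed.

Things in the scene. Friction and masses are not known exactly. Their poses are not given: they have to be found in the camera images.
- stand: grey plate reading stand, 300x150 mm, fixed. Origin on the bench under the mirror shaft, midway between the rails; x along the rails away from the robot, y left, z up. Two rails, 87 mm between their guide lips, x = -115 to +135 mm; ledges carrying the plate at z = 135 mm, lips to 144; between the ledges (73 mm) it is open down to the mirror. Camera low at the -x end, top at z = 78 mm.
- plate: clear 96-well plate on the rails, 127 (x) x 85 (y) x 14 mm, 60 to 130 g, loose; slides along x between the lips (1 mm play a side). Origin at the centre of its underside; x points to the stop, 25 to 100 mm ahead of it at the start. The end nearer the robot, at x = -63.5 mm, is the one to push.
- plate_lead (a point): middle of the plate's leading end face (63.5 mm ahead of the plate's origin, 7 mm above its underside); axes as the plate
- control_row (a point): middle of the row of eight dark spots in the bottoms of the third row of wells from the plate's end nearer the robot: 31.5 mm behind the plate's origin, 2.5 mm above its underside; runs along y. Wells are 9 mm apart.
- lever_aim (a point): imaginary point straight above the control row, as high above it (77.5 mm) as the row is above the mirror's shaft; moves with the plate. A mirror turns a reflection by twice its own angle, so the row is seen in the middle of the mirror when the lever, seen from the side and prolonged from the shaft, points at this point: it leans half as far from upright as the row does, seen from the shaft.
- plate_stop: dark steel bar clamped across both rails ahead of the plate, two round thumb nuts on top (28 mm above the ledges). Clamped at a different place along the rails each time; it does not slip. Origin at ledge height in the middle of the face that the plate meets; x as the stand's.
- mirror: flat mirror in a black frame, 84x88 mm, on a cross shaft 60 mm above the bench over the stand's origin. Origin on the shaft, in the mirror's face; z square to the face, y along the shaft. Turns only about the shaft: parked (start) its face is 0.25 rad from level, at most 1.25 rad, towards the camera. A spring pulls it back to park: 1 N at the lever grip when parked, 2 N at 0.75 rad.
- lever_grip (a point): middle of the lever's black round grip: a pin 12 mm thick, 36 mm long, along y, 75 mm from the shaft axis, outside the right rail, 92 mm from the stand's centre line, free all round. Site z points along the lever, away from the shaft. Parked, it leans 0.54 rad away from the robot; upright at mirror tilt 0.785 rad. Pulled about the shaft towards the robot, the tilt grows by the same angle.
- lens (a point): centre of the camera's lens, 103 mm before the mirror's shaft (-x) and at the same height, 60 mm above the bench; the camera looks along the stand's +x at the middle of the mirror
- timer: white bench timer, 62 x 62 x 18 mm, lying loose to the right of the stand; leave it alone; origin at the centre of its underside
- dropper_bottle: white bottle with a screw cap, 48 mm in diameter, 93 mm tall, standing loose to the left; leave it alone; origin at the centre of its underside
Not all that is in view belongs to the job. Leave any orange look-alike of the plate alone.

How it is judged:
By the outcome, as a careful person would: the job done as asked, in the order asked, and still so for the second after the job is handed in, while the arm keeps its last pose, push and grip.
It also fails if it takes over 45 s, if anything falls off the work surface, if the arm or the gripper's body presses on something with over 40 N, if the wrist force passes 120 N, or if a joint passes its speed limit or range.

## Working session

There is one attempt and no reset: what is moved stays moved. The work goes in short steps, Python scripts to look and compute and a tool call to move; the robot and the scene stay as the last step left them, time stands still between calls to the robot, and variables do not carry over. Pictures are saved under pics/ and viewed, and the job is handed in when it is done.

Besides the shell and the picture viewer there is one more tool, called after "Call:" by a JSON object that holds its "api" and its "payload", one argument or row to a line. drive_tool: Moves the arm, as the interface text tells. Its arguments: {"type":"object","properties":{"moves":{"type":"array","items":{"type":"array","items":{"type":"array","items":{"type":"number"}}}}},"required":["moves"]}

```bash
mkdir -p pics
cat > h.py <<'E'
import numpy as np, cv2
from bench import arm
def px2w(cam,u,v,d,P=None):
    P=P or arm.camera_params(cam); f=240/np.tan(np.radians(P['fov_y'])/2)
    p=np.array([(u-P['cx'])/f*d,(v-P['cy'])/f*d,d,1]); return (np.array(P['world_from_camera'])@p)[:3]
E
python3 - <<'E'
from h import *
for n in ['side','top']:
    i,d=arm.get_image(n); cv2.imwrite(f'pics/{n}0.png',i[:,:,::-1]); np.save(f'pics/{n}0.npy',d); print(n,arm.camera_params(n))
s=arm.read_state(); print(s)
i,d=arm.get_image('wrist'); cv2.imwrite('pics/wrist0.png',i[:,:,::-1]);print(arm.camera_params('wrist'))
E
```

```text
side {'fov_y': 47.788037966126204, 'cx': 327.6234383092201, 'cy': 240.77489049720333, 'world_from_camera': array([[-9.74140199e-01, -1.02992997e-01,  2.01105236e-01,
         1.92076066e+02],
       [-2.25588544e-01,  4.93281123e-01, -8.40109244e-01,
         1.06703261e+03],
       [-1.26760473e-02, -8.63751223e-01, -5.03759012e-01,
         7.61008186e+02],
       [ 0.00000000e+00,  0.00000000e+00,  0.00000000e+00,
         1.00000000e+00]])}
top {'fov_y': 47.2068275172871, 'cx': 314.9072574090103, 'cy': 229.09252501007506, 'world_from_camera': array([[ 2.00779994e-01, -9.26291341e-01,  3.18860073e-01,
        -6.03923604e+01],
       [-9.79636222e-01, -1.90018084e-01,  6.48536782e-02,
        -6.67799244e+01],
       [ 5.15779576e-04, -3.25388198e-01, -9.45580380e-01,
         1.64592980e+03],
       [ 0.00000000e+00,  0.00000000e+00,  0.00000000e+00,
         1.00000000e+00]])}
{'clock': 0.1, 'joints': array([-1.04838964e+00,  3.85506784e-01,  6.81186898e-03, -4.24000945e-04,
       -1.19403231e+00, -2.58594720e-01]), 'joint_vel': array([-0.0002688 ,  0.00086348,  0.00210568,  0.
[... 229 characters left out ...]
 230.33556989]), 'ee_rot': array([-1.31446234e-01,  9.91322812e-01,  9.67776212e-04, -1.85278059e-04]), 'contact_force': array([-0.24952216,  0.18032312,  0.1145028 ]), 'wrist_torque': array([-0.07333223,  0.00450755, -0.04297273]), 'gripper_width': 85.49126720776209}
{'fov_y': 65.70646984690485, 'cx': 322.5128429942238, 'cy': 238.7283515495, 'T_tool_cam': array([[ 9.45222610e-04, -9.49792947e-01, -3.12877714e-01,
         7.96672749e+01],
       [ 9.99999532e-01,  8.32737720e-04,  4.93143959e-04,
         2.47054611e-01],
       [-2.07839580e-04, -3.12878034e-01,  9.49793290e-01,
        -1.41675391e+02],
       [ 0.00000000e+00,  0.00000000e+00,  0.00000000e+00,
         1.00000000e+00]])}
```

View pics/side0.png

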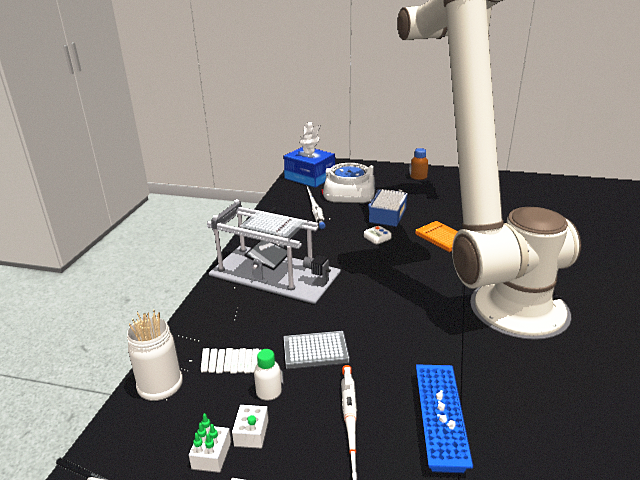

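View pics/top0.png

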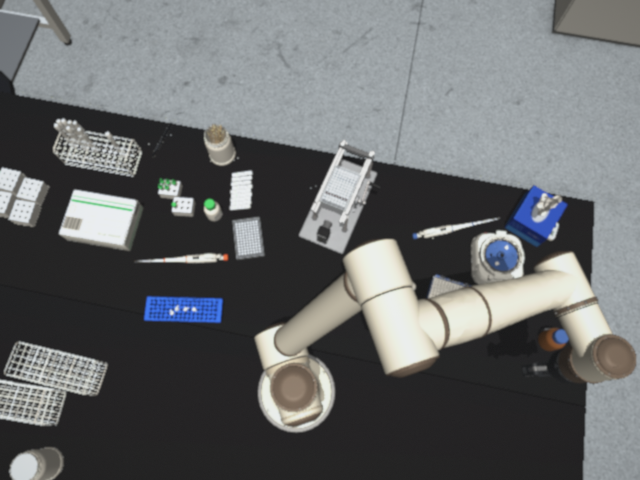

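View pics/wrist0.png

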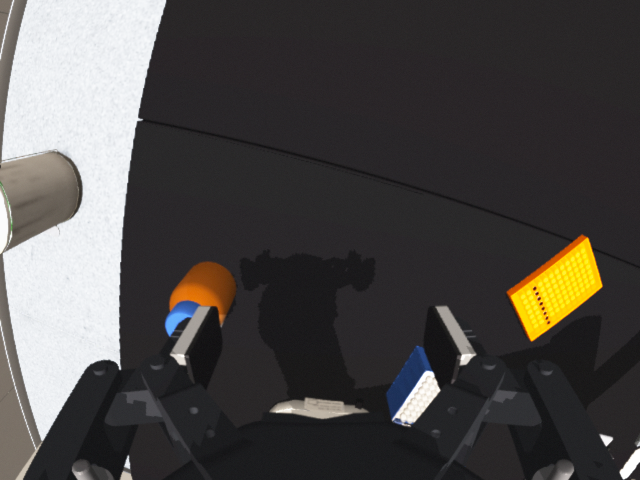

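Run:
```python
import cv2
i=cv2.imread('pics/top0.png')[130:260,285:400]; cv2.imwrite('pics/topc.png',cv2.resize(i,None,fx=4.6,fy=4.6,interpolation=2)[:600])
i=cv2.imread('pics/side0.png')[190:310,195:355]; cv2.imwrite('pics/sidec.png',cv2.resize(i,None,fx=5,fy=5,interpolation=2))
```

```text
(no output)
```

View pics/topc.png

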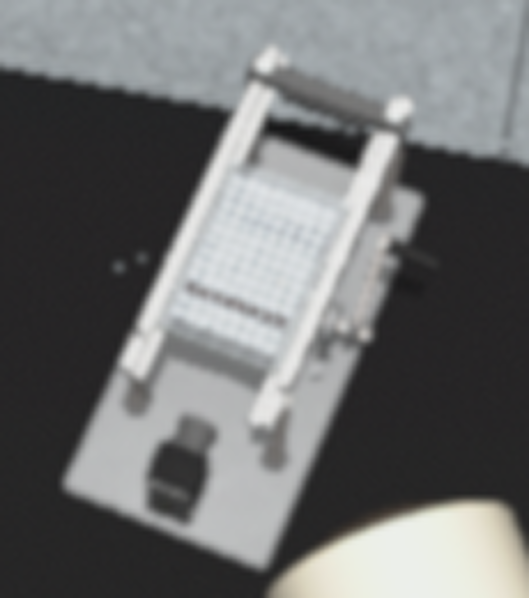

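View pics/sidec.png

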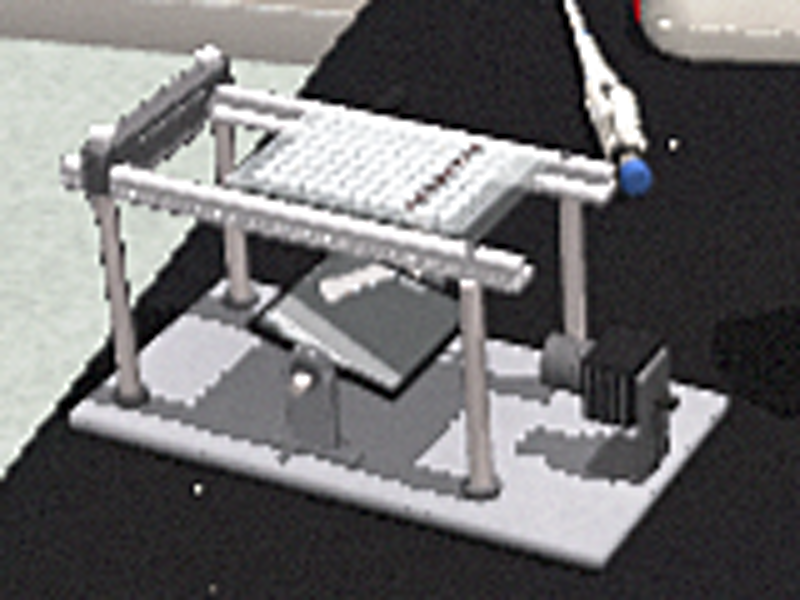

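Run:
```python
from h import *
def ray(cam,u,v,z):
    P=arm.camera_params(cam); o=px2w(cam,u,v,0,P); q=px2w(cam,u,v,1000,P); return o+(q-o)*(z-o[2])/(q[2]-o[2])
d=np.load('pics/top0.npy'); 
T=lambda x,y:(x/4.6+285,y/4.6+130)
S=lambda x,y:(x/5+195,y/5+190)
for n,p,z in [('FL base',T(62,487),10),('FR base',T(265,570),10),('BR base',T(425,195),10),('rail L near',T(135,372),140),('rail R near',T(262,420),140),('rail L far',T(268,55),144),('rail R far',T(402,105),144),('row L',T(188,288),138),('row R',T(285,322),138),('plate nearL',T(168,325),149),('plate nearR',T(268,362),149),('plate farL',T(236,170),149),('plate farR',T(345,205),149),('stopL',T(270,72),163),('stopR',T(388,122),163),('grip',T(413,255),124)]:
    u,v=p; dd=d[int(round(v)),int(round(u))]
    print(n,ray('top',u,v,z).round(), px2w('top',u,v,dd).round())
d=np.load('pics/side0.npy'); print()
for n,p,z in [('base near L',S(605,562),10),('base near R',S(728,402),10),('base farL',S(72,418),10),('rail L near',S(528,270),144),('rail R near',S(612,185),144),('rail L far',S(65,165),144),('row L',S(412,205),138),('row R',S(480,148),138),('plate nearL',S(470,235),149),('stopL face top',S(108,165),150)]:
    u,v=p; dd=d[int(round(v)),int(round(u))]
    print(n,ray('side',u,v,z).round(), px2w('side',u,v,dd).round())
```

```text
FL base [459.  91.  10.] [464.  93.  -5.]
FR base [429. -55.  10.] [434. -55.  -9.]
BR base [ 724. -115.   10.] [ 731. -116.   -5.]
rail L near [502.  49. 140.] [507.  50. 128.]
rail R near [487. -36. 140.] [486. -36. 141.]
rail L far [740.   8. 144.] [738.   8. 147.]
rail R far [721. -86. 144.] [720. -86. 145.]
row L [567.  28. 138.] [562.  27. 151.]
row R [556. -38. 138.] [552. -38. 147.]
plate nearL [535.  35. 149.] [535.  35. 148.]
plate nearR [523. -33. 149.] [523. -33. 148.]
plate farL [650.  13. 149.] [647.  12. 155.]
plate farR [640. -61. 149.] [643. -61. 143.]
stopL [718.   3. 163.] [721.   4. 157.]
stopR [697. -79. 163.] [700. -79. 158.]
grip [ 625. -111.  124.] [ 623. -111.  130.]

base near L [455.  95.  10.] [458.  80.  -1.]
base near R [427. -48.  10.] [430. -63.  -0.]
base farL [745.  34.  10.] [749.  27.   5.]
rail L near [494.  64. 144.] [ 562. -160.    6.]
rail R near [477. -20. 144.] [482. -40. 133.]
rail L far [740.  14. 144.] [741.  11. 142.]
row L [567.   8. 138.] [558.  33. 153.]
row R [552. -54. 138.] [545. -33. 150.]
plate nearL [526.  48. 149.] [530.  35. 141.]
stopL face top [714.  20. 150.] [715.  19. 149.]
```

Call:
{"api": "drive_tool", "payload": {
  "moves": [
    [[0.3,0,0,-0.03,0,0,0.115],[0.3,0,0,-0.03,0,0,0.115],[0.3,0,0,-0.03,0,0,0.115],[0.3,0,0,-0.03,0,0,0.115],[0.3,-0.0128,0.0473,0,0,0,0],[0.3,-0.0128,0.0473,0,0,0,0],[0.3,-0.0128,0.0473,0,0,0,0],[0.3,-0.0128,0.0473,0,0,0,0],[0.3,-0.0128,0.0473,0,0,0,0],[0.3,-0.0128,0.0473,0,0,0,0],[0.3,-0.0128,0.0473,0,0,0,0]]
  ]
}}

```text
clock: 1.25
position: [323.1, -294.7, 350.2]
ee_rot: [0.114, 0.993, 0.006, -0.003]
contact_force: [1.2, -1.1, -0.7]
gripper_width: 25.4
```

Call:
{"api": "drive_tool", "payload": {
  "moves": [
    [[0,-0.0128,0.0473,0,0,0,0],[0,-0.0128,0.0473,0,0,0,0],[0,-0.0128,0.0473,0,0,0,0],[0,-0.0128,0.0473,0,0,0,0],[0,-0.0128,0.0473,0,0,0,0],[0,-0.0128,0.0473,0,0,0,0],[0,0,0,0,0,0,-0.02],[0,0,0,0,0,0,0]]
  ]
}}

```text
clock: 2.05
position: [462.7, -23.1, 352.4]
ee_rot: [0.099, 0.995, 0.007, -0.003]
contact_force: [-1.1, -0.3, 0.0]
gripper_width: 0.3
```

```bash
cat >> h.py <<'E'
from scipy.spatial.transform import Rotation as R
def wrist_pose(s):
    T=np.eye(4); T[:3,:3]=R.from_quat(s['ee_rot']).as_matrix(); T[:3,3]=s['position']
    return T@np.array(arm.camera_params('wrist')['T_tool_cam'])
def wray(T,u,v):
    P=arm.camera_params('wrist'); f=240/np.tan(np.radians(P['fov_y'])/2)
    a,b=u-P['cx'],v-P['cy']; r=np.hypot(a,b)+1e-9; t=r/f
    return T[:3,:3]@np.array([np.sin(t)*a/r,np.sin(t)*b/r,np.cos(t)])
def wz(T,u,v,z):
    d=wray(T,u,v); return T[:3,3]+d*(z-T[2,3])/d[2]
def wproj(T,p):
    P=arm.camera_params('wrist'); f=240/np.tan(np.radians(P['fov_y'])/2)
    c=T[:3,:3].T@(np.array(p)-T[:3,3]); t=np.arctan2(np.hypot(c[0],c[1]),c[2]); n=np.hypot(c[0],c[1])
    return P['cx']+f*t*c[0]/n, P['cy']+f*t*c[1]/n
def snap(name):
    s=arm.read_state(); T=wrist_pose(s); i,d=arm.get_image('wrist'); cv2.imwrite(f'pics/{name}.png',i[:,:,::-1]); np.savez(f'pics/{name}.npz',T=T,d=d,pos=s['position'],q=s['ee_rot']); return s
E
python3 - <<'E'
from h import *
s=snap('w1');print(s['clock'],s['position'],s['ee_rot'],s['contact_force'])
E
```

```text
2.05 [462.74517185 -23.1269233  352.39679365] [ 0.09919233  0.99504092  0.0068403  -0.00276589] [-1.13545368 -0.32078376  0.00623732]
```

View pics/w1.png

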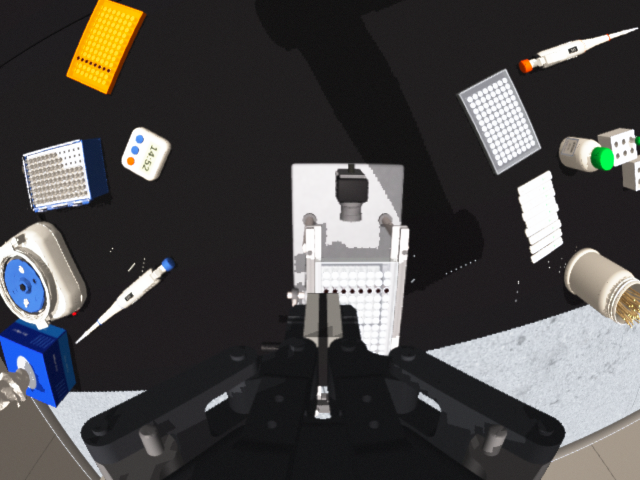

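Run:
```python
import cv2
i=cv2.imread('pics/w1.png')[155:355,270:430]; cv2.imwrite('pics/w1c.png',cv2.resize(i[:150],None,fx=4,fy=4,interpolation=2))
```

```text
(no output)
```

View pics/w1c.png

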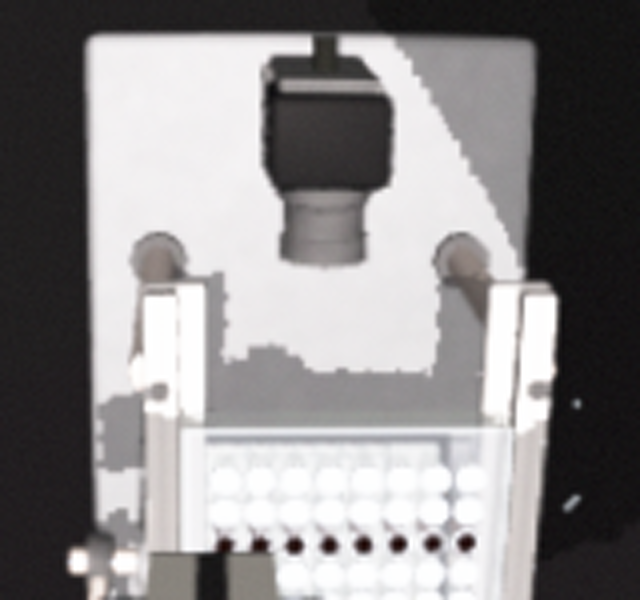

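Run:
```python
from h import *
D=np.load('pics/w1.npz');T=D['T'];d=D['d'];print(T[:3,3])
C=lambda x,y:(x/4+270,y/4+155)
for n,p,z in [('baseL',C(88,40),8),('baseR',C(536,42),8),('lipL',C(177,288),144),('lipR',C(520,288),144),('plateTopL',C(185,428),149),('plateTopR',C(512,430),149),('pbotL',C(200,416),135),('pbotR',C(500,416),135),('rowL',C(225,544),137.5),('rowR',C(467,543),137.5),('baseL2',C(95,500),8),('lipL2',C(177,500),144),('lipR2',C(520,430),144)]:
    p2=(int(round(p[0])),int(round(p[1])))
    r=wray(T,*p); 
    print(n,wz(T,*p,z).round(1), d[p2[1],p2[0]], (T[:3,3]+r*d[p2[1],p2[0]]/(T[:3,:3].T@r)[2]).round(1))
```

```text
[385.16688731  -8.98511794 494.60660232]
baseL [432.4 -52.5   8. ] 480.08664 [432.4 -52.5   7.5]
baseR [461.2  93.4   8. ] 490.14432 [462.5  95.3  -0.9]
lipL [483.2 -32.  144. ] 374.64578 [485.9 -32.7 134.3]
lipR [500.2  51.8 144. ] 372.00494 [502.2  52.8 137.9]
plateTopL [517.8 -37.1 149. ] 370.37872 [517.7 -37.1 149.1]
plateTopR [535.4  44.  149. ] 372.79474 [535.7  44.1 148.2]
pbotL [520.6 -33.8 135. ] 379.94037 [519.  -33.5 139.3]
pbotR [536.8  43.4 135. ] 380.413 [534.7  42.7 140. ]
rowL [556.9 -34.4 137.5] 380.33884 [551.3 -33.5 149.1]
rowR [570.5  29.5 137.5] 382.87762 [565.1  28.4 147.8]
baseL2 [592.6 -85.9   8. ] 527.0817 [591.6 -85.5  10.4]
lipL2 [538.8 -43.6 144. ] 392.68283 [543.2 -44.6 134.1]
lipR2 [538.   46.8 144. ] 378.66254 [538.5  47.  142.8]
```

```bash
cat >> h.py <<'E'
EX=np.array([.979,-.2036,0]);EY=np.array([.2036,.979,0]);O=np.array([604.3,-13.5,0])
def loc(p): p=np.array(p)-O; return np.array([p@EX,p@EY,p[2]])
def glob(x,y,z): return O+EX*x+EY*y+np.array([0,0,z])
RP=np.column_stack([-EX,EY,[0,0,-1]])   # push: tool x=-EX, y=EY
def plan(p,Rt=RP,s=None):
    s=s or arm.read_state(); Rc=R.from_quat(s['ee_rot']).as_matrix()
    print('loc now',loc(s['position']).round(1),'tool shift mm',(Rc.T@(np.array(p)-s['position'])).round(1),'turn',R.from_matrix(Rc.T@Rt).as_rotvec().round(4))
E
python3 -c "
from h import *
plan(glob(-102,0,350)); plan(glob(-102,0,139))"
```

```text
loc now [-136.6  -38.6  352.2] tool shift mm [-34.8  38.4   2.5] turn [ 0.0133 -0.0069  0.005 ]
loc now [-136.6  -38.6  352.2] tool shift mm [-36.3  35.6 213.5] turn [ 0.0133 -0.0069  0.005 ]
```

Call:
{"api": "drive_tool", "payload": {
  "moves": [
    [[0,-0.017,0.019,0,0.013,-0.007,0.005],[0,-0.017,0.019,0,0,0,0],[0,0,0,0.04,0,0,0],[0,0,0,0.04,0,0,0],[0,0,0,0.04,0,0,0],[0,0,0,0,0,0,0]]
  ]
}}

```text
clock: 2.7
position: [503.7, -0.1, 231.6]
ee_rot: [0.11, 0.994, 0.001, 0.003]
contact_force: [-0.6, -0.6, -0.1]
gripper_width: -0.1
```

Run:
```python
from h import *
plan(glob(-102,0,139))
s=snap('w2'); print(s['contact_force'])
```

```text
loc now [-101.2   -7.4  231.6] tool shift mm [ 1.4  7.2 92.6] turn [ 0.0021  0.0058 -0.0144]
[-0.58398285 -0.5806338  -0.12776402]
```

View pics/w2.png

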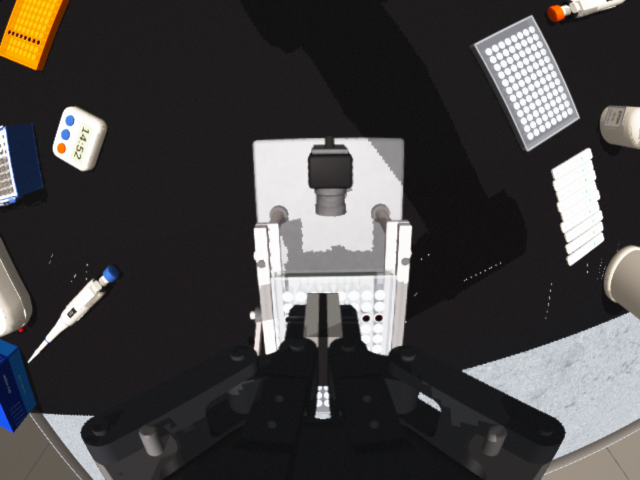

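Call:
{"api": "drive_tool", "payload": {
  "moves": [
    [[0,0.001,0.007,0.02,0.002,0.006,-0.014],[0,0,0,0.035,0,0,0],[0,0,0,0.035,0,0,0],[0,0,0,0,0,0,0]]
  ]
}}

```text
clock: 3.15
position: [516.1, 5.2, 155.9]
ee_rot: [0.103, 0.995, 0.003, 0.015]
contact_force: [-0.7, 0.2, -0.5]
gripper_width: 0.0
```

Run:
```python
from h import *
plan(glob(-102,0,139))
s=snap('w3'); print(s['contact_force'])
```

```text
loc now [-90.2   0.3 155.9] tool shift mm [12.3 -0.5 16.6] turn [ 0.0088  0.0289 -0.002 ]
[-0.70345122  0.22414713 -0.52859269]
```

View pics/w3.png

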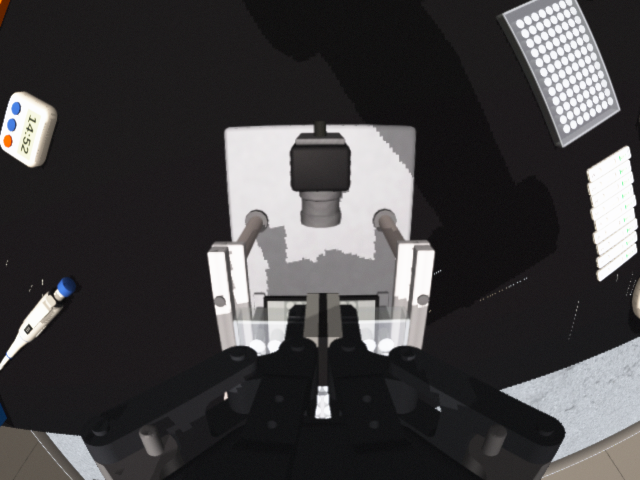

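Call:
{"api": "drive_tool", "payload": {
  "moves": [
    [[0,0.013,0,0,0.009,0.029,-0.002],[0,0,0,0,0,0,0]]
  ]
}}

```text
clock: 3.4
position: [509.5, 8.0, 165.2]
ee_rot: [0.102, 0.995, 0.002, 0.008]
contact_force: [0.4, 0.1, 0.1]
gripper_width: 0.0
```

Run:
```python
from h import *
plan(glob(-102,0,139)); print(arm.read_state()['contact_force'])
```

```text
loc now [-97.2   1.8 165.2] tool shift mm [ 5.2 -1.9 26.1] turn [0.0047 0.0155 0.0014]
[0.36182752 0.10924235 0.1103941 ]
```

Call:
{"api": "drive_tool", "payload": {
  "moves": [
    [[0,0.005,-0.001,0.01,0.005,0.015,0],[0,0,0,0.01,0,0,0],[0,0,0,0,0,0,0],[0,0,0,0,0,0,0]]
  ]
}}

```text
clock: 3.8
position: [508.4, 8.3, 149.3]
ee_rot: [0.102, 0.995, 0.002, 0.006]
contact_force: [1.0, 0.1, 0.5]
gripper_width: 0.2
```

Run:
```python
from h import *
plan(glob(-102,0,139)); print(arm.read_state()['contact_force'])
```

```text
loc now [-98.3   1.8 149.3] tool shift mm [ 3.8 -1.9 10.3] turn [0.0042 0.011  0.0016]
[0.98799995 0.14704711 0.50141119]
```

Call:
{"api": "drive_tool", "payload": {
  "moves": [
    [[0,0.002,-0.002,0.009,0.004,0.011,0],[0,0,0,0,0,0,0],[0,0,0,0,0,0,0]]
  ]
}}

```text
clock: 4.1
position: [506.1, 6.6, 139.3]
ee_rot: [0.101, 0.995, -0.0, -0.001]
contact_force: [0.8, -0.5, 0.5]
gripper_width: 0.2
```

Run:
```python
from h import *
plan(glob(-102,0,139)); s=snap('w4'); print(s['contact_force'])
```

```text
loc now [-100.2   -0.4  139.3] tool shift mm [1.8 0.4 0.3] turn [-0.0007 -0.0013  0.0017]
[ 0.80338717 -0.48218386  0.54853157]
```

View pics/w4.png

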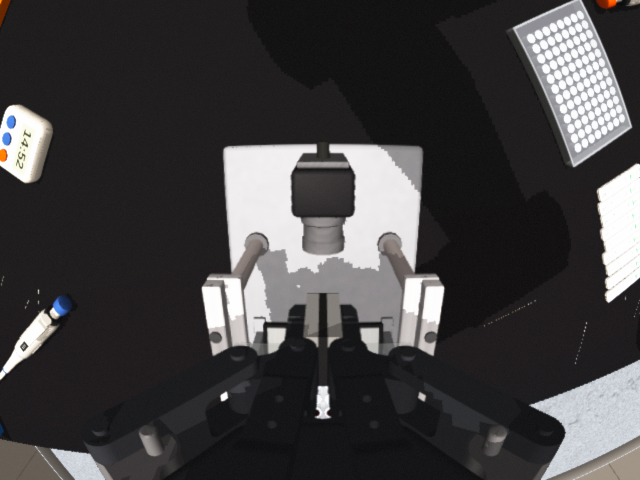

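Call:
{"api": "drive_tool", "payload": {
  "moves": [
    [[0,-0.004,0,0,0,0,0],[0,-0.004,0,0,0,0,0],[0,-0.004,0,0,0,0,0],[0,-0.004,0,0,0,0,0],[0,-0.004,0,0,0,0,0]]
  ]
}}

```text
clock: 4.65
position: [526.5, 2.2, 139.3]
ee_rot: [0.101, 0.995, -0.0, -0.001]
contact_force: [-0.6, 0.1, 0.8]
gripper_width: 0.2
```

Run:
```python
from h import *
plan(glob(-102,0,139)); print(arm.read_state()['contact_force'])
```

```text
loc now [-79.3  -0.4 139.3] tool shift mm [22.7  0.5  0.3] turn [-0.0011 -0.0027  0.0018]
[-0.63700948  0.06876581  0.83564834]
```

Call:
{"api": "drive_tool", "payload": {
  "moves": [
    [[0,-0.003,0,0,0,0,0],[0,-0.003,0,0,0,0,0],[0,-0.003,0,0,0,0,0],[0,-0.003,0,0,0,0,0],[0,-0.003,0,0,0,0,0],[0,-0.003,0,0,0,0,0],[0,-0.003,0,0,0,0,0],[0,-0.003,0,0,0,0,0]]
  ]
}}

```text
clock: 5.45
position: [551.9, -3.2, 139.3]
ee_rot: [0.102, 0.995, -0.001, -0.002]
contact_force: [-1.1, 0.5, 1.3]
gripper_width: -0.3
```

Run:
```python
from h import *
plan(glob(-102,0,139)); 
for n in ['side']:
    i,d=arm.get_image(n); cv2.imwrite(f'pics/{n}1.png',cv2.resize(i[190:310,195:355,::-1],None,fx=5,fy=5,interpolation=2))
```

```text
loc now [-53.4  -0.6 139.3] tool shift mm [48.6  0.7  0.4] turn [-0.0015 -0.0035  0.0017]
```

View pics/side1.png

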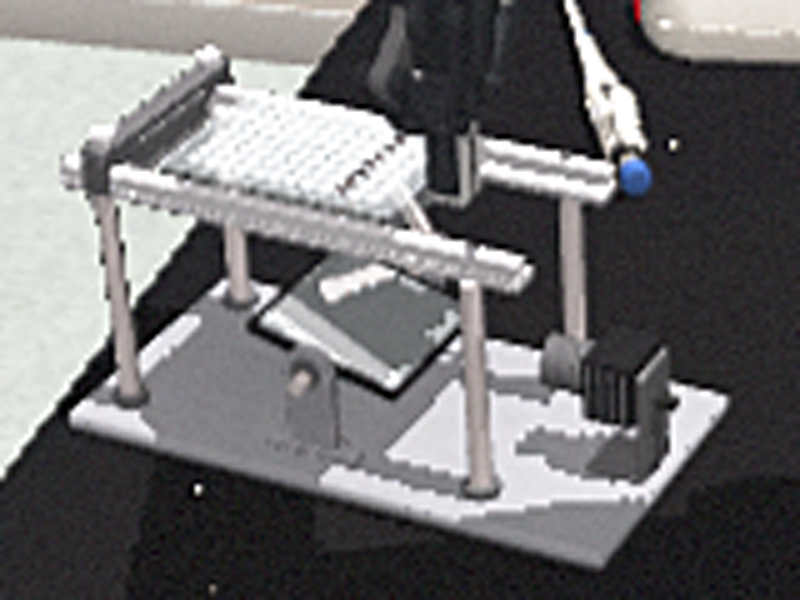

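Call:
{"api": "drive_tool", "payload": {
  "moves": [
    [[0,-0.002,0,0,0,0,0],[0,-0.002,0,0,0,0,0],[0,-0.002,0,0,0,0,0],[0,-0.002,0,0,0,0,0]]
  ]
}}

```text
clock: 5.9
position: [560.7, -5.0, 139.2]
ee_rot: [0.102, 0.995, -0.001, -0.002]
contact_force: [-0.9, -0.9, 0.9]
gripper_width: -0.0
```

Call:
{"api": "drive_tool", "payload": {
  "moves": [
    [[0,-0.0015,0,0,0,0,0],[0,-0.0015,0,0,0,0,0],[0,-0.0015,0,0,0,0,0]]
  ]
}}

```text
clock: 6.2
position: [565.5, -6.0, 139.2]
ee_rot: [0.102, 0.995, -0.001, -0.002]
contact_force: [-1.2, 0.2, 0.7]
gripper_width: 0.0
```

Call:
{"api": "drive_tool", "payload": {
  "moves": [
    [[0,-0.0015,0,0,0,0,0],[0,-0.0015,0,0,0,0,0]]
  ]
}}

```text
clock: 6.4
position: [568.7, -6.7, 139.2]
ee_rot: [0.102, 0.995, -0.001, -0.002]
contact_force: [-0.5, 0.4, 0.5]
gripper_width: -0.0
```

Call:
{"api": "drive_tool", "payload": {
  "moves": [
    [[0,-0.0015,0,0,0,0,0],[0,-0.0015,0,0,0,0,0]]
  ]
}}

```text
clock: 6.6
position: [570.1, -7.1, 139.0]
ee_rot: [0.102, 0.995, -0.001, -0.004]
contact_force: [-7.8, 4.1, 5.9]
gripper_width: -0.2
```

Call:
{"api": "drive_tool", "payload": {
  "moves": [
    [[0,-0.0015,0,0,0,0,0],[0,-0.0015,0,0,0,0,0]]
  ]
}}

```text
clock: 6.8
position: [570.0, -7.2, 139.1]
ee_rot: [0.102, 0.995, -0.001, -0.008]
contact_force: [-5.8, 2.4, 5.2]
gripper_width: -0.4
```

Call:
{"api": "drive_tool", "payload": {
  "moves": [
    [[0,-0.0015,0,0,0,0,0],[0,-0.0015,0,0,0,0,0]]
  ]
}}

```text
clock: 7.0
position: [569.9, -7.1, 139.1]
ee_rot: [0.102, 0.995, -0.001, -0.011]
contact_force: [-5.8, 2.8, 4.5]
gripper_width: -0.0
```

Call:
{"api": "drive_tool", "payload": {
  "moves": [
    [[0,-0.004,0,0,0,0,0],[0,-0.002,0,0,0,0,0]]
  ]
}}

```text
clock: 7.2
position: [569.8, -7.3, 139.1]
ee_rot: [0.102, 0.995, -0.001, -0.018]
contact_force: [-4.9, 1.3, 3.4]
gripper_width: -0.2
```

Run:
```python
from h import *
plan(glob(-102,0,139)); print(arm.read_state()['contact_force'])
for n in ['side']:
    i,d=arm.get_image(n); cv2.imwrite(f'pics/{n}2.png',cv2.resize(i[190:310,195:355,::-1],None,fx=5,fy=5,interpolation=2))
```

```text
loc now [-35.1  -1.  139.1] tool shift mm [66.9  1.   2.5] turn [-0.0059 -0.0355  0.0006]
[-4.94888644  1.30171398  3.369435  ]
```

View pics/side2.png

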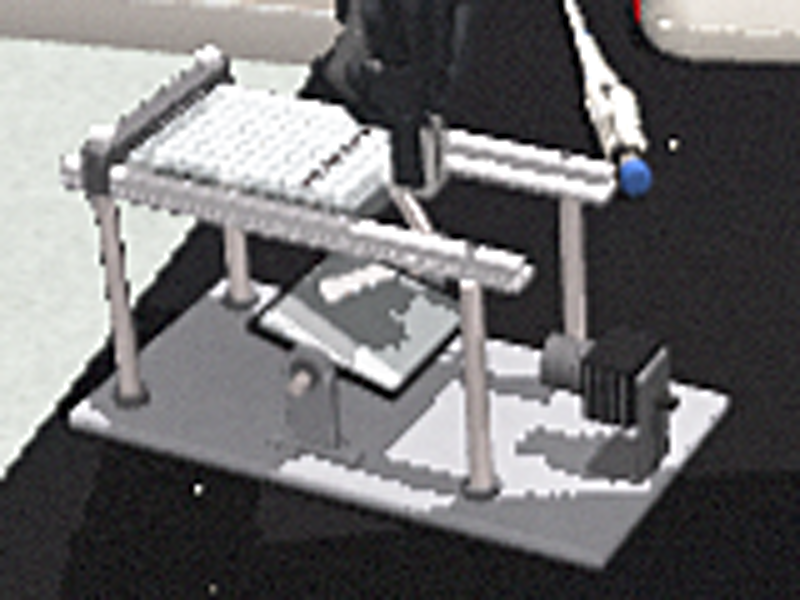

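Call:
{"api": "drive_tool", "payload": {
  "moves": [
    [[0,0.005,0,0,0,0,0],[0,0.01,0,0,0,0,0],[0,0.015,0,0,0,-0.035,0],[0,0.02,0,-0.01,0,0,0],[0,0.02,0,-0.03,0,0,0],[0,0.02,0,-0.04,0,0,0],[0,0,0,-0.04,0,0,0],[0,0,0,-0.04,0,0,0],[0,0,0,0,0,0,0]]
  ]
}}

```text
clock: 8.15
position: [476.3, 12.1, 304.3]
ee_rot: [0.102, 0.995, -0.003, 0.003]
contact_force: [0.0, 0.2, 0.2]
gripper_width: 0.0
```

Run:
```python
from h import *
plan(glob(-102,0,300)); s=snap('w5'); print(s['contact_force'])
i=cv2.imread('pics/w5.png')[120:320,240:440]; cv2.imwrite('pics/w5c.png',cv2.resize(i,None,fx=3,fy=3,interpolation=2))
```

```text
loc now [-130.5   -1.   304.3] tool shift mm [-28.5   1.    4.5] turn [-0.0049  0.0071  0.0011]
[0.01939779 0.20826914 0.24783524]
```

View pics/w5.png

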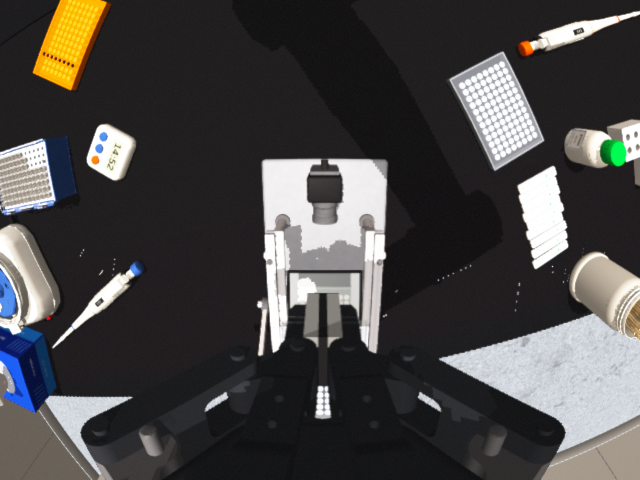

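```bash
cat >> h.py <<'E'
RG=np.column_stack([EY,EX,[0,0,-1]])
E
python3 - <<'E'
from h import *
print(arm.read_state()['joints'].round(2)); plan(glob(38,-92,250),RG)
E
```

```text
[ 0.37  0.08 -0.22  0.01 -1.27 -2.15]
loc now [-132.    -1.4  301.4] tool shift mm [-169.8  -90.4   52.3] turn [-0.0033  0.0062  1.5712]
```

Call:
{"api": "drive_tool", "payload": {
  "moves": [
    [[0.5,0,0,0,0,0,-0.143],[0.5,0,0,0,0,0,-0.143],[0.5,0,0,0,0,0,-0.143],[0.5,0,0,0,0,0,-0.143],[0.5,0,0,0,0,0,-0.143],[0.5,0,0,0,0,0,-0.143],[0.5,0,0,0,0,0,-0.143],[0.5,0,0,0,0,0,-0.143],[0.5,0,0,0,0,0,-0.143],[0.5,0,0,0,0,0,-0.143],[0.5,0,0,0,0,0,-0.143]]
  ]
}}

```text
clock: 9.3
position: [467.6, 10.9, 286.7]
ee_rot: [-0.656, 0.755, 0.002, -0.009]
contact_force: [-0.0, -0.8, -0.7]
gripper_width: 42.6
```

```bash
cat >> h.py <<'E'
RG=np.column_stack([-EY,-EX,[0,0,-1]])
E
python3 - <<'E'
from h import *
print(arm.read_state()['joints'].round(2)); plan(glob(38,-92,250),RG)
E
```

```text
[ 0.37  0.08 -0.26  0.   -1.25 -0.51]
loc now [-138.8   -4.   286.7] tool shift mm [  98.8 -171.3   35.3] turn [ 0.0138 -0.011   0.0645]
```

Call:
{"api": "drive_tool", "payload": {
  "moves": [
    [[0.5,0,0,0,0.014,-0.011,0.06],[0.5,0.016,-0.034,0,0,0,0],[0.5,0.017,-0.034,0,0,0,0],[0.5,0.017,-0.034,0,0,0,0],[0.5,0.017,-0.034,0,0,0,0],[0.5,0.017,-0.034,0,0,0,0],[0.5,0,0,0,0,0,0]]
  ]
}}

```text
clock: 10.0
position: [618.1, -108.9, 274.1]
ee_rot: [-0.634, 0.773, 0.004, -0.005]
contact_force: [-1.9, -0.1, -0.5]
gripper_width: 42.5
```

Run:
```python
from h import *
print(arm.read_state()['joints'].round(2)); plan(glob(38,-92,250),RG); snap('w6')
```

```text
[ 0.08  0.37  0.1  -0.   -1.31 -0.28]
loc now [ 33.  -90.6 274.1] tool shift mm [ 1.4 -5.3 24. ] turn [ 0.012  -0.0019  0.0075]
```

View pics/w6.png

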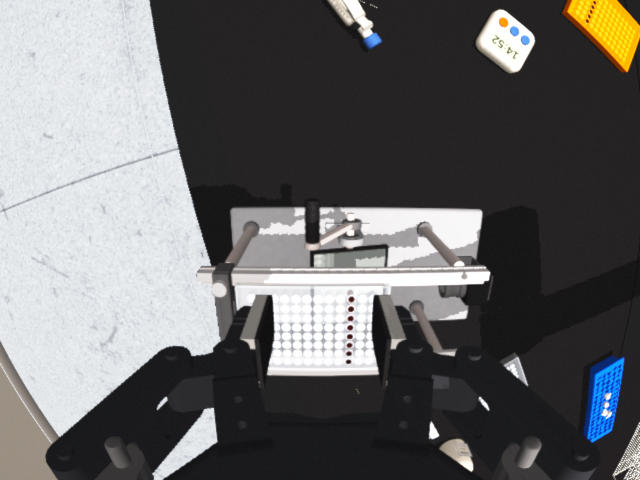

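Run:
```python
import cv2
i=cv2.imread('pics/w6.png')[190:385,190:495]; i=cv2.resize(i,None,fx=2.6,fy=2.6,interpolation=2); cv2.imwrite('pics/w6c.png',i)
i=cv2.imread('pics/w6.png')[190:290,280:400]; i=cv2.resize(i,None,fx=6,fy=6,interpolation=2); cv2.imwrite('pics/w6d.png',i)
```

```text
(no output)
```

View pics/w6c.png

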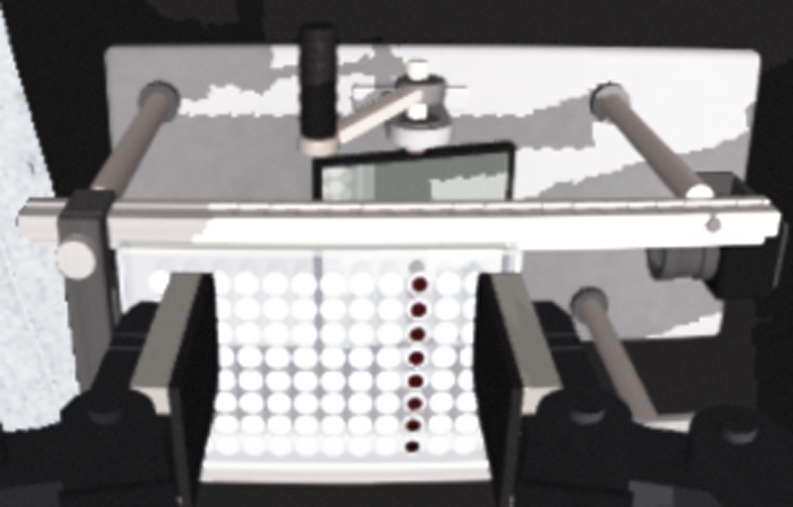

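View pics/w6d.png

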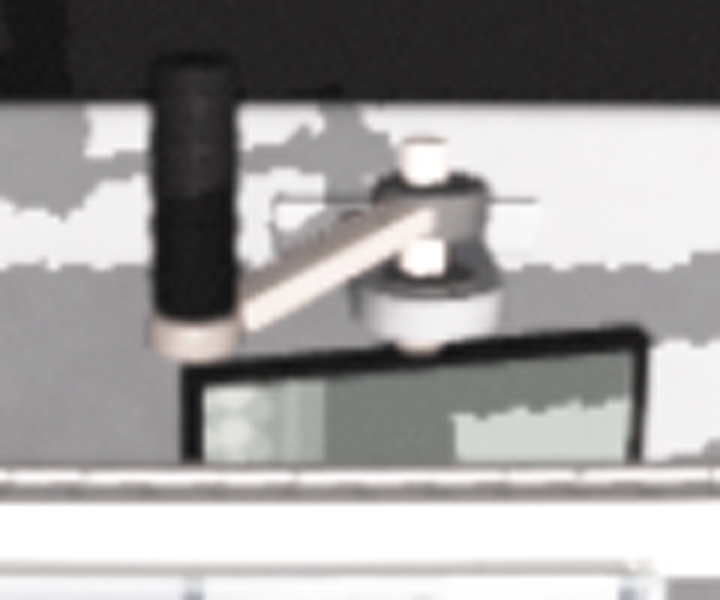

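Run:
```python
from h import *
D=np.load('pics/w6.npz');T=D['T'];d=D['d'];print(loc(T[:3,3]))
C=lambda x,y:(x/2.6+190,y/2.6+190)
E=lambda x,y:(x/6+280,y/6+190)
for n,p,z in [('railfar',C(20,203),144),('railnear',C(779,212),144),('shaft end',E(425,160),60),('shaft2',E(425,258),60),('grip out',E(195,80),124.4),('gripin',E(195,305),124.4),('row',C(420,284),137.5),('row8',C(412,447),137.5),('row5',C(415,381),137.5),('baseTL',C(107,46),8),('baseTR',C(758,50),8),('plate near R',C(520,248),149),('plate near L',C(495,478),149),('plate far R',C(120,246),149),('stop face R',C(110,195),163)]:
    p2=(int(round(p[0])),int(round(p[1])))
    r=wray(T,*p); 
    print(n,loc(wz(T,*p,z)).round(1), loc(T[:3,3]+r*d[p2[1],p2[0]]/(T[:3,:3].T@r)[2]).round(1))
```

```text
[  35.53445383 -169.97827734  415.89284957]
railfar [133.9 -55.3 144. ] [ 474.8  342.1 -797.9]
railnear [-112.3  -52.1  144. ] [-190.6   10.4   -0.2]
shaft end [  2.6 -76.8  60. ] [  2.6 -76.6  59.1]
shaft2 [  2.1 -59.8  60. ] [  2.1 -59.6  59.2]
grip out [  39.7 -104.5  124.4] [  39.7 -105.8  129.9]
gripin [ 39.7 -72.8 124.4] [ 39.7 -74.4 129. ]
row [  6.7 -25.4 137.5] [  7.9 -31.3 148.9]
row8 [  6.6  40.8 137.5] [  7.9  31.8 149.4]
row5 [  6.8  12.2 137.5] [  8.1   4.4 149.5]
baseTL [134.8 -73.6   8. ] [135.2 -73.2   6.4]
baseTR [-161.8  -75.     8. ] [-165.1  -73.4    1. ]
plate near R [-22.7 -43.6 149. ] [-26.1 -36.2 133.5]
plate near L [-22.2  47.  149. ] [ 11.8 -80.8 306.1]
plate far R [101.  -43.6 149. ] [101.5 -42.5 146.8]
stop face R [ 99.2 -66.3 163. ] [105.7 -55.8 137.3]
```

Call:
{"api": "drive_tool", "payload": {
  "moves": [
    [[0.5,0.002,-0.007,0,0.012,-0.002,0.007],[0.5,0,0,0.025,0,0,0],[0.5,0,0,0.025,0,0,0],[0.5,0,0,0.025,0,0,0],[0.5,0,0,0.015,0,0,0],[0.5,0,0,0,0,0,0],[0.5,0,0,0,0,0,0]]
  ]
}}

```text
clock: 10.75
position: [619.9, -107.8, 181.5]
ee_rot: [-0.633, 0.774, -0.001, 0.002]
contact_force: [-0.1, -0.1, -0.9]
gripper_width: 42.8
```

Run:
```python
from h import *
plan(glob(39.9,-94,107),RG); print(arm.read_state()['contact_force'])
```

```text
loc now [ 34.5 -89.1 181.5] tool shift mm [ 5.  -5.2 74.5] turn [-0.003   0.0016  0.004 ]
[-0.12735315 -0.11810616 -0.94168327]
```

Call:
{"api": "drive_tool", "payload": {
  "moves": [
    [[0.5,0.005,-0.005,0,-0.003,0.002,0.004],[0.5,0,0,0.015,0,0,0],[0.5,0,0,0.015,0,0,0],[0.5,0,0,0,0,0,0],[0.5,0,0,0,0,0,0]]
  ]
}}

```text
clock: 11.25
position: [628.3, -114.5, 158.4]
ee_rot: [-0.631, 0.775, -0.005, 0.005]
contact_force: [0.1, -0.5, 0.7]
gripper_width: 42.9
```

Run:
```python
from h import *
plan(glob(39.9,-94,107),RG); s=snap('w7'); print(s['contact_force'])
i=cv2.imread('pics/w7.png')[190:400,200:460]; i=cv2.resize(i,None,fx=2.8,fy=2.8,interpolation=2); cv2.imwrite('pics/w7c.png',i)
```

```text
loc now [ 44.1 -94.  158.4] tool shift mm [ 0.   4.9 51.4] turn [-0.0137  0.001   0.0012]
[ 0.10070709 -0.48537004  0.65853961]
```

View pics/w7c.png

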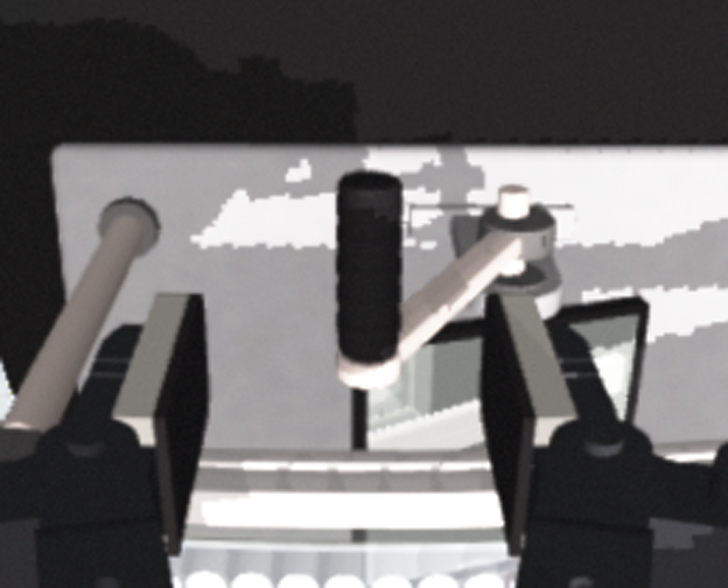

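Call:
{"api": "drive_tool", "payload": {
  "moves": [
    [[0.5,0,0.005,0,-0.013,0,0],[0.5,0,0,0.01,0,0,0],[0.5,0,0,0,0,0,0],[0.5,0,0,0,0,0,0]]
  ]
}}

```text
clock: 11.7
position: [624.2, -113.5, 150.2]
ee_rot: [-0.631, 0.775, -0.001, 0.002]
contact_force: [0.7, 0.2, 0.1]
gripper_width: 42.7
```

Run:
```python
from h import *
plan(glob(39.9,-94,107),RG); print(arm.read_state()['contact_force'])
```

```text
loc now [ 39.8 -93.8 150.2] tool shift mm [ 0.2  0.1 43.2] turn [-0.0038  0.0021  0.0012]
[0.69691518 0.19517616 0.07821763]
```

Call:
{"api": "drive_tool", "payload": {
  "moves": [
    [[0.5,0,0,0.012,-0.003,0,0],[0.5,0,0,0.012,0,0,0],[0.5,0,0,0.012,0,0,0],[0.5,0,0,0,0,0,0],[0.5,0,0,0,0,0,0]]
  ]
}}

```text
clock: 12.2
position: [623.5, -113.4, 109.6]
ee_rot: [-0.631, 0.775, 0.001, -0.0]
contact_force: [0.4, -0.2, 0.1]
gripper_width: 42.8
```

Run:
```python
from h import *
plan(glob(39.9,-94,107),RG); s=snap('w8'); print(s['contact_force'])
i=cv2.imread('pics/w8.png')[150:400,200:460]; i=cv2.resize(i,None,fx=2.4,fy=2.4,interpolation=2); cv2.imwrite('pics/w8c.png',i)
```

```text
loc now [ 39.1 -93.9 109.6] tool shift mm [ 0.1 -0.8  2.5] turn [0.0022 0.0014 0.0012]
[ 0.37126826 -0.23270094  0.07757771]
```

View pics/w8c.png

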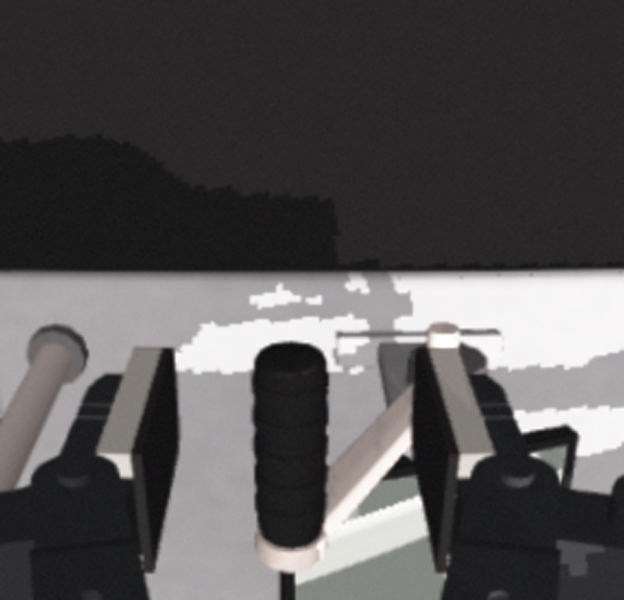

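Call:
{"api": "drive_tool", "payload": {
  "moves": [
    [[0.25,0,-0.001,0.001,0,0,0],[0.2,0,0,0,0,0,0],[0,0,0,0,0,0,0],[0,0,0,0,0,0,0],[0,0,0,0,0,0,0]]
  ]
}}

```text
clock: 12.75
position: [624.4, -113.5, 109.3]
ee_rot: [-0.631, 0.775, 0.001, 0.0]
contact_force: [-0.1, -0.6, -1.6]
gripper_width: 9.7
```

Run:
```python
from h import *
plan(glob(39.9,-94,107),RG); s=snap('w9'); print(s['contact_force'],s['wrist_torque'])
i=cv2.imread('pics/w9.png')[150:400,200:460]; i=cv2.resize(i,None,fx=2.4,fy=2.4,interpolation=2); cv2.imwrite('pics/w9c.png',i)
```

```text
loc now [ 40.  -93.8 109.3] tool shift mm [0.2 0.1 2.3] turn [0.0017 0.0021 0.0008]
[-0.09297342 -0.58828413 -1.55833517] [-0.08841218 -0.07104201  0.03104329]
```

View pics/w9c.png

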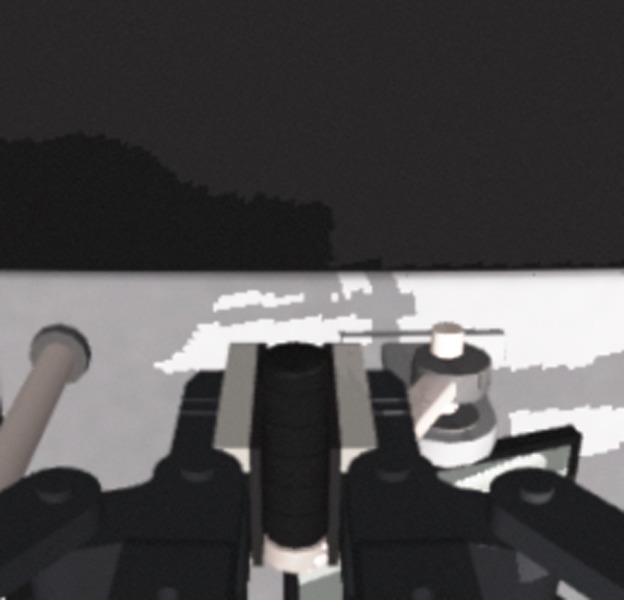

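Call:
{"api": "drive_tool", "payload": {
  "moves": [
    [[0,0,0.0013,-0.0009,0.025,0,0],[0,0,0.0025,-0.0019,0.05,0,0],[0,0,0.0025,-0.0019,0.05,0,0]]
  ]
}}

```text
clock: 13.1
position: [619.4, -112.5, 113.1]
ee_rot: [-0.63, 0.774, -0.049, 0.041]
contact_force: [0.3, -1.5, 0.1]
gripper_width: 9.9
```

```bash
cat >> h.py <<'E'
def pinstat():
    s=arm.read_state(); Rc=R.from_quat(s['ee_rot']).as_matrix(); l=loc(s['position'])
    tilt=R.from_matrix(RG.T@Rc).as_rotvec()
    z=Rc[:,2]; zl=np.array([z@EX,z@EY,z[2]])
    sh=np.array([1.8,0,60.])
    # pin lies on tool z line through tcp at 75 from shaft
    t=np.linspace(-40,0,4001); P=l-0+np.outer(t,zl); r=np.hypot(P[:,0]-1.8,P[:,2]-60)
    m=np.argmin(abs(r-75)); p=P[m]
    print(s['clock'],'tcp',l.round(1),'turn',tilt.round(3),'behind',t[m],'pin',p.round(1),'lean',np.arctan2(p[0]-1.8,p[2]-60).round(4),'F',s['contact_force'].round(1),'M',s['wrist_torque'].round(2),'w',round(s['gripper_width'],1))
E
python3 -c "
from h import *
pinstat()"
```

```text
13.1 tcp [ 35.  -93.8 113.1] turn [ 0.127 -0.002 -0.   ] behind -15.23 pin [ 33.  -93.8 128.2] lean 0.4298 F [ 0.3 -1.5  0.1] M [-0.19  0.44 -0.01] w 9.9
```

Call:
{"api": "drive_tool", "payload": {
  "moves": [
    [[0,0,0.0025,-0.0019,0.05,0,0],[0,0,0.0025,-0.0019,0.05,0,0],[0,0,0.0025,-0.0019,0.05,0,0],[0,0,0.0025,-0.0019,0.05,0,0],[0,0,0.0025,-0.0019,0.05,0,0],[0,0,0.0025,-0.0019,0.05,0,0]]
  ]
}}

```text
clock: 13.7
position: [603.4, -109.2, 120.5]
ee_rot: [-0.618, 0.758, -0.161, 0.131]
contact_force: [1.7, 1.9, -8.4]
gripper_width: 9.9
```

```bash
python3 -c "
from h import *
pinstat()"
```

```text
13.7 tcp [ 18.6 -93.9 120.5] turn [ 0.418 -0.001 -0.002] behind -14.98 pin [ 12.5 -93.9 134.2] lean 0.1432 F [ 1.7  1.9 -8.4] M [0.87 1.39 0.25] w 9.9
```

Call:
{"api": "drive_tool", "payload": {
  "moves": [
    [[0,0,0.002,-0.0013,0.04,0,0],[0,0,0.002,-0.0013,0.04,0,0],[0,0,0,0,0,0,0]]
  ]
}}

```text
clock: 14.0
position: [588.4, -106.3, 121.6]
ee_rot: [-0.624, 0.753, -0.162, 0.131]
contact_force: [-5.1, -8.8, 26.1]
gripper_width: 9.6
```

```bash
python3 -c "
from h import *
pinstat()
s=snap('w10')
i=arm.get_image('side')[0]; cv2.imwrite('pics/side3.png',cv2.resize(i[190:310,195:355,::-1],None,fx=5,fy=5,interpolation=2))"
```

```text
14.0 tcp [  3.3 -94.1 121.6] turn [ 0.42   0.002 -0.019] behind -14.57 pin [ -2.7 -94.1 134.9] lean -0.0595 F [-5.1 -8.8 26.1] M [-2.48 -0.82 -1.27] w 9.6
```

View pics/side3.png

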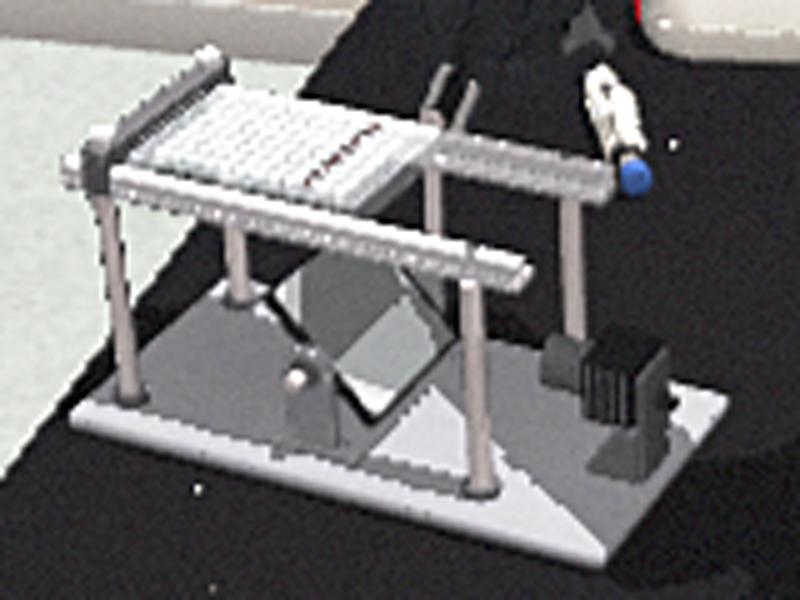

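View pics/w10.png

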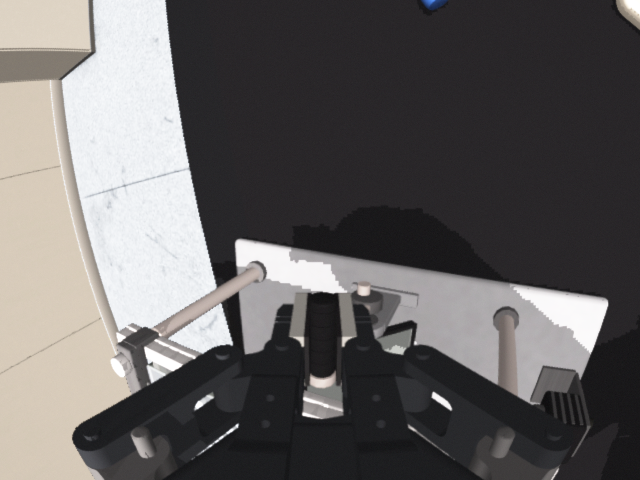

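Call:
{"api": "drive_tool", "payload": {
  "moves": [
    [[0,0,0,0,0,0,0]]
  ]
}}

```text
clock: 14.2
position: [588.8, -106.4, 122.2]
ee_rot: [-0.624, 0.753, -0.163, 0.132]
contact_force: [-1.8, 0.2, -0.8]
gripper_width: 9.4
```

```bash
python3 -c "
from h import *
pinstat(); s=arm.read_state(); print(s['joints'].round(3), s['joint_vel'].round(3))"
```

```text
14.2 tcp [  3.8 -94.1 122.2] turn [ 0.422  0.001 -0.017] behind -13.95 pin [ -1.9 -94.1 134.9] lean -0.0499 F [-1.8  0.2 -0.8] M [ 0.39  1.24 -0.03] w 9.4
[ 0.073  0.279 -0.765  0.753 -0.161 -0.985] [ 0.005 -0.001 -0.004  0.001 -0.007 -0.003]
```

Call:
{"api": "drive_tool", "payload": {
  "moves": [
    [[0,0,-0.0012,0.0006,-0.022,0,0],[0,0,-0.0012,0.0006,-0.022,0,0]]
  ]
}}

```text
clock: 14.4
position: [590.6, -106.5, 122.0]
ee_rot: [-0.627, 0.756, -0.145, 0.118]
contact_force: [-2.8, -9.8, 5.2]
gripper_width: 9.7
```

```bash
python3 -c "
from h import *
pinstat(); s=arm.read_state(); print(s['joints'].round(3), s['joint_vel'].round(3))"
```

```text
14.4 tcp [  5.5 -93.8 122. ] turn [ 0.377 -0.    -0.02 ] behind -13.98 pin [  0.3 -93.9 135. ] lean -0.0195 F [-2.8 -9.8  5.2] M [-2.56  0.87 -1.21] w 9.7
[ 0.129  0.299 -0.636  0.408 -0.3   -0.684] [ 0.105  0.08   0.539 -1.128 -0.63   1.051]
```

Call:
{"api": "drive_tool", "payload": {
  "moves": [
    [[0,0,-0.0014,0.0007,-0.025,0,0],[0,0,0,0,0,0,0],[0,0,0,0,0,0,0]]
  ]
}}

```text
clock: 14.7
position: [592.1, -107.1, 121.9]
ee_rot: [-0.627, 0.759, -0.135, 0.11]
contact_force: [-1.8, 2.2, -0.1]
gripper_width: 9.6
```

```bash
python3 -c "
from h import *
pinstat(); s=arm.read_state(); print(s['joints'].round(3), s['joint_vel'].round(3))"
```

```text
14.7 tcp [  7.1 -94.1 121.9] turn [ 0.35  -0.    -0.016] behind -13.95 pin [  2.4 -94.2 135. ] lean 0.0076 F [-1.8  2.2 -0.1] M [0.91 1.33 0.06] w 9.6
[ 0.133  0.31  -0.582  0.318 -0.363 -0.603] [-0.     0.005  0.007 -0.01  -0.009  0.   ]
```

Call:
{"api": "drive_tool", "payload": {
  "moves": [
    [[0,0,-0.0017,0.0008,-0.03,0,0],[0,0,0,0,0,0,0],[0,0,0,0,0,0,0]]
  ]
}}

```text
clock: 15.0
position: [593.7, -107.4, 121.7]
ee_rot: [-0.629, 0.761, -0.124, 0.101]
contact_force: [-1.7, 2.3, -0.4]
gripper_width: 9.7
```

```bash
python3 -c "
from h import *
pinstat(); s=arm.read_state(); print(s['joints'].round(3))
s=snap('w11')
i=arm.get_image('side')[0]; cv2.imwrite('pics/side4.png',cv2.resize(i[190:310,195:355,::-1],None,fx=5,fy=5,interpolation=2))
i=arm.get_image('top')[0]; cv2.imwrite('pics/top4.png',i[:,:,::-1])"
```

```text
15.0 tcp [  8.8 -94.1 121.7] turn [ 0.322 -0.    -0.016] behind -13.93 pin [  4.4 -94.2 135. ] lean 0.0344 F [-1.7  2.3 -0.4] M [0.84 1.2  0.15] w 9.7
[ 0.133  0.321 -0.535  0.254 -0.42  -0.539]
```

View pics/side4.png

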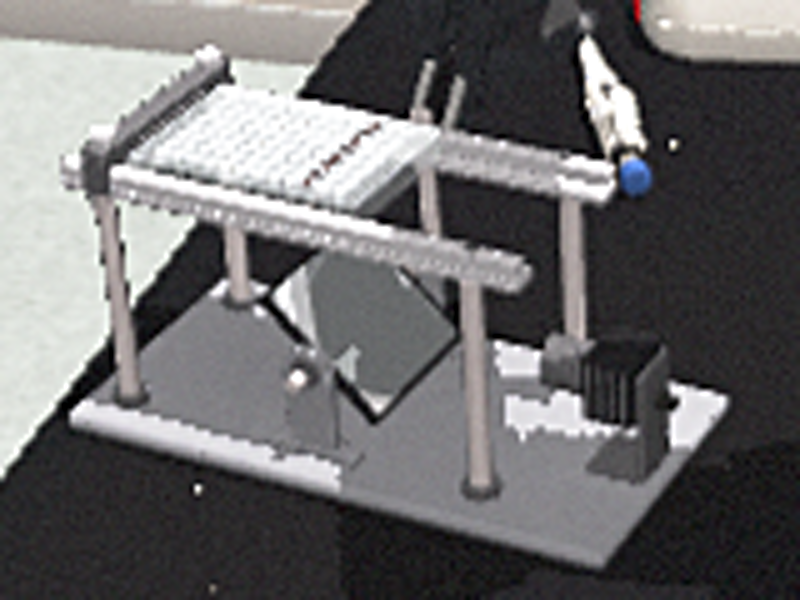

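View pics/w11.png

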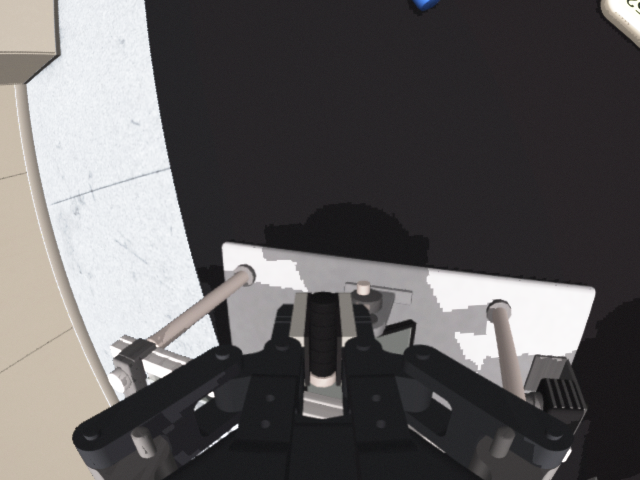

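View pics/top4.png

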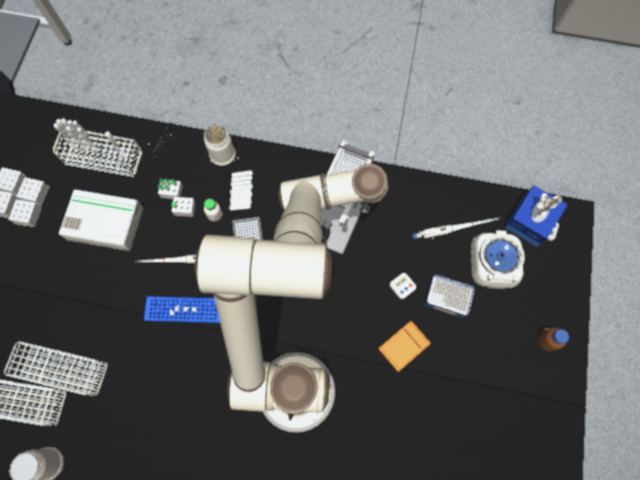

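Run:
```python
from h import *
def ray(cam,u,v,z):
    P=arm.camera_params(cam); o=px2w(cam,u,v,0,P); q=px2w(cam,u,v,1000,P); return o+(q-o)*(z-o[2])/(q[2]-o[2])
S=lambda x,y:(x/5+195,y/5+190)
for n,p,z in [('rowL',S(310,184),149),('rowR',S(378,128),149),('rowL lo',S(310,184),137.5),('rowR lo',S(378,128),137.5),('shaft',S(297,377),60),('railL near',S(530,270),144),('railLfar',S(65,165),144),('railR near',S(613,185),144)]:
    print(n,loc(ray('side',*p,z)).round(1))
pinstat()
```

```text
rowL [  3.3  31.6 149. ]
rowR [  2.4 -30.7 149. ]
rowL lo [ 15.1  13.9 137.5]
rowR lo [ 14.2 -49.6 137.5]
shaft [-0.  62.4 60. ]
railL near [-124.2   53.6  144. ]
railLfar [127.1  54.7 144. ]
railR near [-124.1  -32.5  144. ]
15.15 tcp [  8.7 -94.1 121.8] turn [ 0.322 -0.    -0.016] behind -13.91 pin [  4.3 -94.1 135. ] lean 0.0331 F [ 0.6  1.1 -2.1] M [0.6  0.94 0.06] w 9.6
```

```bash
python3 -c "
from h import *
pinstat(); print(arm.job_done())"
```

```text
15.15 tcp [  8.7 -94.1 121.8] turn [ 0.322 -0.    -0.016] behind -13.91 pin [  4.3 -94.1 135. ] lean 0.0331 F [ 0.6  1.1 -2.1] M [0.6  0.94 0.06] w 9.6
the job is handed in; nothing more can be done
None
```

The plate is pushed home on its stop, and the arm is holding the mirror lever at about the right angle. I handed the job in at 15.2 s.

- **Plate:** I pushed it along the rails with shut fingers until it stopped moving, with a push of about 9 N, then backed off. The later side pictures show it still on the stop.
- **Lever:** I gripped the lever where it was parked and pulled it over. It leans about 0.033 rad away from the robot (mirror tilt about 0.75 rad). My target was 0.030 to 0.039 rad, worked out from where the plate stopped and from a wrist-camera view.
- **Overshoot:** On the way the wrist reached its joint 5 limit (−0.161 against −0.16). The lever went past the mark to about −0.06 rad, with about 28 N at the wrist for a moment. I turned back and settled from there.
- **Check that disagreed:** The side camera put the control row about 3 mm nearer the shaft than the wrist camera and the touch did. That would mean a lean of about 0.019 rad. That view is coarse and oblique, so I went with the other two.
- **Rest of the bench:** I saw nothing else moved in the last top view, but the arm hid part of it.

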